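# Oil the sharpened secateurs at the spray bay

## Task

Take the red tin out of the oiling bay and leave it standing upright on the bench, clear of the tray. Then slide the orange tray, with its secateurs lying in it, into the bay until it is fully home against the end stop, and only then press the red nozzle cap of the blue spray can right down for a moment and let it spring back up. Leave the white can's nozzle and everything else on the bench alone, and keep the tray flat.

Things in the scene. Friction and masses are not known exactly. Their poses are not given: they have to be found in the camera images.
- bay: the oiling bay: an aluminium tray slot fixed to the bench, no floor. Origin: on the bench, middle of the slot; +x is the way the tray slides in. Side rails x -65 to +65 mm, inner faces at y = +-63 mm, 41 mm high, with lips reaching 10 mm inward, undersides 36 mm up, so the tray enters only from the mouth (x = -65). End stop: face at x = +65, 36 mm high.
- bay_mouth (a point): middle of the bay's mouth, 65 mm before the bay's origin, on the bench. In front of it yellow guide plates, 34 mm high, flare out over 35 mm and widen the opening from 126 mm to about 152 mm
- bay_stop (a point): point on the face of the bay's end stop, middle of its width, 12 mm above the bench
- tray: loose orange tray, 170 mm long (its x), 120 wide (y), open on top, walls 25 high and 5 thick, floor 5 thick, 0.45 kg. Origin: underside centre; +x points to the nose, which enters the bay first. Outside its other end stands a flat upright grip plate: 10 mm thick (x -95 to -85), 50 wide (y), top 70 above the bench. When home, about 40 mm of tray and the plate stay outside the rails
- tray_nose (a point): middle of the tray's nose face, 85 mm ahead of the tray's origin, 12 mm up; touches bay_stop when home
- tray_grip (a point): point in the tray's grip plate, 55 mm above the bench, 15 mm below the plate's top edge; pinch it from above across the tray's x
- pruner: blue-handled secateurs lying loose in the tray, about 145 mm long (x), 45 mm wide, 16 mm thick, 0.2 kg. Origin: underside, near the middle
- tin: loose red tin with a white label, a cylinder 58 mm across and 80 mm high, standing in the bay at the start, about 0.15 kg. Origin: centre of its underside, z up
- oil_can: blue spray can with yellow bands, 60 mm across, fixed upright in a clamp behind the end stop, at x = 122, y = +50 or -50 mm in the bay's frame. Origin: centre of its underside on the bench; z up. Its nozzle cap is red
- oil_cap_top (a point): centre of the top of the blue can's red nozzle cap, a disc 34 mm across, 209 mm above the bench when up; it moves down with the cap
- oil_cap (a joint): travel of the red nozzle cap of the blue can: 0 up, 0.006 m right down; sprung, 3 N to start it, 8 N when right down
- wash_can: white spray can with grey bands and a green nozzle cap, same size, in the other clamp 100 mm beside the blue one; not to be used. Origin: centre of its underside
- wash_cap (a joint): travel of the green nozzle cap of the white can: 0 up, 0.006 m right down; leave it up
- oil_bottle: bystander: white squeeze bottle with a red spout, 60 mm across, 150 mm high, loose, upright beside the bay's mouth. Origin: underside centre
- jar: bystander: glass jar with a steel lid, 66 mm across, 100 mm high, loose, upright on the other side of the bay. Origin: underside centre
- stone: bystander: two-layer whetstone, white on brown, 180 x 65 x 30 mm, loose. Origin: underside centre, x along its length
- green_pruner: bystander: green-handled secateurs, 195 x 50 x 16 mm, loose. Origin: underside, near the middle, x along its length
- black_pruner: bystander: black-handled secateurs, 195 x 50 x 16 mm, loose. Origin: underside, near the middle, x along its length
- wrench: bystander: steel wrench, 180 mm long, lying loose. Origin: underside centre, x along its length

How it is judged (in metres and radians):
On the way, in this order (a step that is already met when the one before it is completed fails the run):
1. the tray, with the secateurs in it, is fully home against the bay's end stop (x of tray_nose in the frame of bay between 0.059 and 0.072 m and y of tray_nose in the frame of bay between -0.01 and 0.01 m and angle between the x axis of tray and the x axis of bay, either way round below 0.06 rad and height (world z) of tray below 0.006 m and angle between tray's own z axis and vertical below 0.06 rad and x of pruner in the frame of tray between -0.06 and 0.06 m and y of pruner in the frame of tray between -0.05 and 0.05 m and height (world z) of pruner below 0.03 m), for 0.2 s.
2. the blue can's red nozzle cap is right down (at least 4.5 mm) with the tray home (x of tray_nose in the frame of bay between 0.059 and 0.072 m and y of tray_nose in the frame of bay between -0.01 and 0.01 m and angle between the x axis of tray and the x axis of bay, either way round below 0.06 rad and height (world z) of tray below 0.006 m and angle between tray's own z axis and vertical below 0.06 rad and value of joint oil_cap above 0.0045 m), for 0.15 s.
At the end, for the whole second after the job is handed in: The tray lies flat and square in the bay, its nose within 6 mm of the end stop, with the secateurs lying in it; the red nozzle cap is back up (within 1 mm); the red tin stands upright on the bench surface, outside the tray; all at rest (all of step 1 and value of joint oil_cap below 0.001 m and height (world z) of tin between -0.006 and 0.006 m and angle between tin's own z axis and vertical below 0.1 rad and horizontal distance between tin and tray above 0.075 m and linear speed of each of tin, tray below 0.02 m/s); the robot touches nothing.
It fails at once if the blue can's nozzle is pressed before the tray is fully home (value of joint oil_cap above 0.003 m and not (x of tray_nose in the frame of bay between 0.059 and 0.072 m and y of tray_nose in the frame of bay between -0.01 and 0.01 m and angle between the x axis of tray and the x axis of bay, either way round below 0.06 rad and height (world z) of tray below 0.006 m and angle between tray's own z axis and vertical below 0.06 rad)).
It fails at once if the white can's nozzle is pressed (value of joint wash_cap above 0.002 m).
It fails at once if the tray is tipped (angle between tray's own z axis and vertical above 0.5 rad).
It fails at once if a bystander (squeeze bottle, jar, whetstone, green or black secateurs, wrench) is moved more than 30 mm or an upright one is tipped over (distance of any of oil_bottle, jar, stone, green_pruner, black_pruner, wrench from where it was at the start of the episode above 0.03 m or angle between any of oil_bottle, jar's own z axis and vertical above 0.4 rad).
It also fails if it takes over 72 s, if anything falls off the work surface, if the arm or the gripper's body presses on something with over 40 N, if the wrist force passes 120 N, or if a joint passes its speed limit or range.

## Robot

A 6-joint arm with a two-finger parallel gripper is mounted at the origin on the work surface. World frame = base frame: x ahead of the robot, y to its left, z up, the work surface at z = 0. Lengths are in mm, angles in rad, forces in N, time in s.
With the tool pointing down it reaches from about 350 to 975 mm from the base axis. Payload 7.1 kg.
Tool frame: the origin (TCP) lies midway between the tips of the shut fingers; the grasp point (between the pads) lies ctrl.grip_point_offset behind it (ctrl.grip_point_offset is the distance from the TCP to the grasp point, in mm); z points along the fingers, y is the line along which they close (so a half turn about z gives the same grasp; the last joint's range is limited). The gripper opens to 88 mm and grips with 3 to 60 N. Pads are 20 mm wide; open, the fingers measure 115 mm over their backs; the gripper's body (75 mm by 178 mm) begins 61 mm behind the grasp point.
Start: joints at [1.231, 0.423, 1.63, -0, 1.089, -0.019], TCP at [197.047, 593.108, 184.775] pointing down, gripper open.
Joint ranges: [-3, 3], [-0.9, 2.11], [0.09, 2.58], [-1.31, 4.45], [0.11, 2.69], [-2.54, 2.54]. Speed limits (rad/s): [2.39, 2.39, 3.01, 3.14, 3.14, 3.14].

## Interface

Orientations are given as a rotation vector (axis times angle).
In Python, from workcell import ctrl, get_image, close_job, finder gives the robot as it stands.
- The arm moves only by the tool servo_tool, never from a script. Its argument "deltas" is a list of rows, each a list of 2 entries, a list of its own where there are three numbers: the shift along the tool's x, y, z in mm, then the turn, a rotation vector about the tool's x, y, z in rad. A call has 1 to 5 rows; each row is the pose to reach, as a shift and turn from the pose commanded when the call began, along the tool's axes at that moment; what a row does not reach only later rows make up. A row lasts 1/12 s, in which the tool goes at most 41.7 mm and 7.16 degrees, less where a joint would pass 70% of its speed; a pose out of reach is approached as far as the arm can. A call with a gripper value outside its range is refused whole. "grip" is the closure, from -1 (fully open) to 1 (shut), so that 0 is half open, set as the call begins (left out, the last holds). The fingers move at their own pace and stop on an object; the grip force is fixed at half the most. Time passes only in rows, so rows that repeat a pose let the fingers close. It gives the time, the measured TCP pose, the force, the opening and the grip force at its end, in the units of the state.
- ctrl.get_obs(): the state, without advancing time (a new reading comes with each control period).
- get_image(name): name is "scene" or "top" or "wrist"; returns a dict with "frame" (400x640x3 uint8, blue, green, red), "depth" (400x640 float32, mm along the optical axis (not along the pixel's ray), 0 where there is no reading), "K" (3x3 intrinsics, pixels), "dist" ([k1, k2, p1, p2, k3] as OpenCV has them; the pictures are not rectified), "pose" (4x4, takes a point from camera to world coordinates). Camera axes: x right, y down, z forward; pixel columns grow to the right and rows downward; lengths in mm; the calibration is good to about 2 mm. A picture is of the moment at which its call begins.
- close_job(): hands the job in; it is judged then, once.
Trained networks look in a picture, given as the dict that the camera call returned (one of the last four; its "shot" number tells which), for a name from the list of things; names that differ only in an ending like _2 or _b are one class to them, and where a whole thing is asked for, a point or a joint stands for the part that bears it (a point fixed in the world has none). Each returns a list of dicts, best first, with "score" (0 to 1); they miss things now and then, are a little off and sometimes report something else, mostly with a low value. They report only what shows in the picture. A call takes as long as a camera call.
- finder.search_frame(query, picture): "rect" ([centre column, centre row, width, height] as shares, 0 to 1, of the picture: columns of its width, rows of its height, round what is visible of it).
- finder.silhouettes(query, picture): "mask" (400x640 bool, what is visible of it) and "rect" ([centre column, centre row, width, height] as shares, 0 to 1, of the picture: columns of its width, rows of its height, round what is visible of it).
The state is a dict: "t": time; "qpos": joint angles; "qvel": joint speeds; "joint_torque": joint torques, N m; "ee_pos": TCP position; "orientation": TCP orientation; "ft_force": force on the tool from outside, world axes, zero at the start; "moment": the same for the moment, N m; "width": finger opening in mm; "grasp_force": force on a finger pad.
Only numpy, scipy, OpenCV 4.12 (cv2) and the standard library are available. Lean on these libraries where they do the work, as an engineer would, in place of code of your own. Each camera call takes 0.05 s, during which the arm holds its last target. There are 200 camera calls.

## Working session

There is one attempt and no reset: what is moved stays moved. The work goes in short steps, Python scripts to look and compute and a tool call to move; the robot and the scene stay as the last step left them, time stands still between calls to the robot, and variables do not carry over. Pictures are saved under pics/ and viewed, at most 10 in all, crops included, and the job is handed in when it is done.

Besides the shell and the picture viewer there is one more tool, called after ">>>" as name(argument=value, ...) on one line, values as JSON. servo_tool: Moves the arm, as the interface text tells. Its arguments: {"type":"object","properties":{"deltas":{"type":"array","items":{"type":"array"}},"grip":{"type":"number"}},"required":["deltas"]}

```bash
mkdir -p pics; ls; cat > h.py <<'E'
import numpy as np, cv2
from workcell import ctrl,get_image,close_job,finder
def world(im,px,depth=None):
    """pixels Nx2 -> world using depth image"""
    px=np.atleast_2d(px).astype(float)
    n=cv2.undistortPoints(px.reshape(-1,1,2),im["K"],np.array(im["dist"])).reshape(-1,2)
    d=im["depth"][px[:,1].round().astype(int),px[:,0].round().astype(int)] if depth is None else depth
    c=np.c_[n[:,0]*d,n[:,1]*d,d*np.ones(len(n))]
    P=np.array(im["pose"]); w=c@P[:3,:3].T+P[:3,3]
    return w[np.asarray(d*np.ones(len(n)))>0]
def mask_pts(im,m):
    v,u=np.nonzero(m); return world(im,np.c_[u,v])
E
python3 - <<'E'
from h import *
o=ctrl.get_obs();print(o["t"],o["ee_pos"],o["orientation"],ctrl.grip_point_offset)
for nm in("top","scene"):
    im=get_image(nm);cv2.imwrite(f"pics/{nm}0.png",im["frame"])
    print(nm,np.array(im["pose"]).round(2).tolist())
    for q in("tin","tray","bay","pruner","oil_can","wash_can","oil_cap_top","tray_grip","oil_bottle","jar"):
        r=finder.silhouettes(q,im)
        for x in r[:2]:
            p=mask_pts(im,x["mask"])
            if len(p)==0: continue
            print(nm,q,round(x["score"],2),(np.array(x["rect"])*[640,400,640,400]).round().tolist(),"lo",np.percentile(p,2,0).round().tolist(),"hi",np.percentile(p,98,0).round().tolist())
E
```

```text
pics
0.0 [196.84023171 592.53226164 183.98669118] [-5.01654848e-01 -3.10100700e+00  2.43572045e-03] 18.700000000000003
top [[-0.01, -1.0, 0.09, 466.89], [-1.0, 0.01, 0.02, -75.24], [-0.02, -0.09, -1.0, 1382.02], [0.0, 0.0, 0.0, 1.0]]
top tin 0.62 [277.0, 212.0, 15.0, 17.0] lo [506.0, 71.0, 4.0] hi [558.0, 123.0, 85.0]
top tray 0.62 [353.0, 210.0, 61.0, 56.0] lo [460.0, -229.0, -1.0] hi [619.0, -55.0, 70.0]
top bay 0.84 [260.0, 217.0, 89.0, 66.0] lo [427.0, 43.0, 1.0] hi [601.0, 283.0, 48.0]
top pruner 0.93 [356.0, 211.0, 42.0, 32.0] lo [486.0, -201.0, 5.0] hi [576.0, -92.0, 27.0]
top oil_can 0.75 [231.0, 235.0, 33.0, 24.0] lo [431.0, 210.0, 51.0] hi [485.0, 264.0, 212.0]
top oil_can 0.31 [218.0, 202.0, 17.0, 14.0] lo [542.0, 230.0, 177.0] hi [573.0, 267.0, 214.0]
top wash_can 0.58 [227.0, 204.0, 27.0, 27.0] lo [528.0, 221.0, 55.0] hi [583.0, 274.0, 213.0]
top wash_can 0.27 [262.0, 217.0, 84.0, 60.0] lo [432.0, 49.0, 8.0] hi [599.0, 280.0, 48.0]
top oil_cap_top 0.19 [262.0, 220.0, 79.0, 58.0] lo [433.0, 52.0, 3.0] hi [597.0, 283.0, 48.0]
top tray_grip 0.69 [354.0, 212.0, 60.0, 55.0] l
[... 1137 characters left out ...]
 224.0, 45.0] hi [588.0, 281.0, 211.0]
scene oil_cap_top 0.84 [473.0, 205.0, 20.0, 17.0] lo [445.0, 220.0, 192.0] hi [476.0, 257.0, 212.0]
scene tray_grip 0.76 [310.0, 185.0, 60.0, 73.0] lo [461.0, -230.0, 3.0] hi [625.0, -49.0, 69.0]
scene tray_grip 0.57 [423.0, 188.0, 31.0, 40.0] lo [346.0, 80.0, 6.0] hi [403.0, 139.0, 103.0]
scene oil_bottle 0.6 [357.0, 271.0, 31.0, 37.0] lo [646.0, 80.0, 8.0] hi [695.0, 134.0, 146.0]
scene oil_bottle 0.18 [410.0, 354.0, 83.0, 56.0] lo [701.0, 206.0, 1.0] hi [749.0, 375.0, 11.0]
scene jar 0.66 [424.0, 190.0, 30.0, 41.0] lo [341.0, 79.0, 1.0] hi [403.0, 139.0, 103.0]
scene jar 0.16 [307.0, 186.0, 17.0, 43.0] lo [488.0, -203.0, 10.0] hi [581.0, -91.0, 24.0]
```

View pics/top0.png

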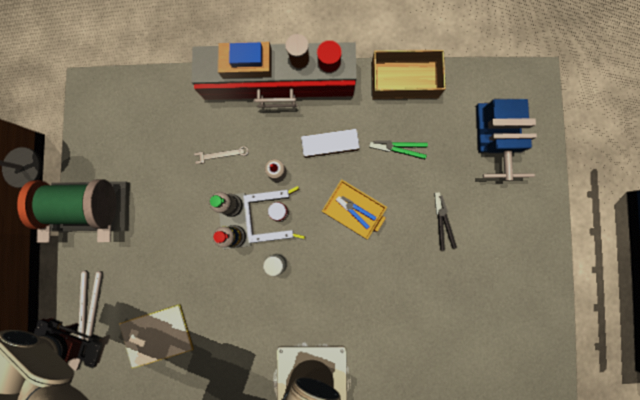

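View pics/scene0.png

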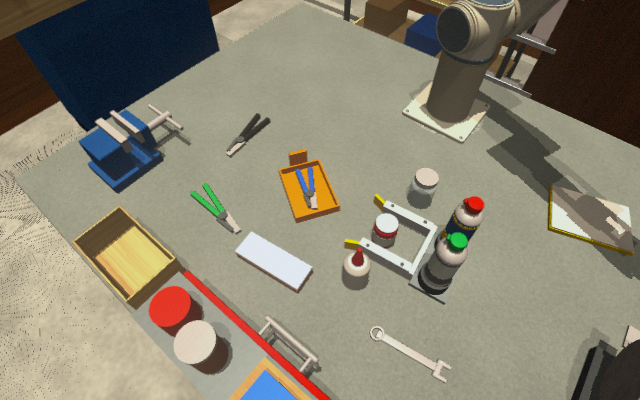

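The top view shows the bay (about 265,217) with its mouth facing right (world −y) and the tin inside at (277,212). The tray is at (354,210), turned about 30°, with its grip plate at lower right (378,225). The blue can with the red cap is at (222,237) and the white can at (218,202). The scene view agrees: red cap (473,205), green cap (457,241).

```bash
cat >> h.py <<'E'
from scipy.spatial.transform import Rotation as R
def slab(im,q,z0,z1,k=0):
    r=finder.silhouettes(q,im)
    if not r: return np.zeros((0,3))
    p=mask_pts(im,r[k]["mask"]); return p[(p[:,2]>z0)&(p[:,2]<z1)]
def rect(p):
    return cv2.minAreaRect(p[:,:2].astype(np.float32))
def tool():
    o=ctrl.get_obs(); return np.array(o["ee_pos"]),R.from_rotvec(o["orientation"]).as_matrix()
def totool(dw):
    return (tool()[1].T@np.array(dw,float)).round(1)
E
python3 - <<'E'
from h import *
P,M=tool();print(M.round(3).tolist())
for nm in("top","scene"):
    im=get_image(nm)
    for q,a,b in(("tin",72,90),("tray",18,32),("tray",55,80),("bay",37,52),("oil_can",195,220),("wash_can",195,220)):
        p=slab(im,q,a,b)
        if len(p)<5: print(nm,q,"few");continue
        c,s,ang=rect(p); print(nm,q,a,len(p),np.round(c).tolist(),np.round(s).tolist(),round(ang,1),"mean",p.mean(0).round(1).tolist())
        if q=="bay": print(np.round(cv2.boxPoints((c,s,ang))).tolist())
E
```

```text
[[-0.949, 0.315, 0.0], [0.315, 0.949, 0.0], [-0.0, 0.0, -1.0]]
top tin 72 232 [532.0, 97.0] [52.0, 49.0] 0.5 mean [533.2, 97.7, 80.2]
top tray 18 319 [538.0, -143.0] [179.0, 120.0] 57.7 mean [536.2, -144.8, 24.8]
top tray 55 61 [492.0, -216.0] [11.0, 50.0] 57.8 mean [491.6, -214.9, 69.0]
top bay 37 768 [515.0, 155.0] [163.0, 234.0] 6.8 mean [517.5, 151.3, 42.1]
[[420.0, 261.0], [448.0, 29.0], [609.0, 48.0], [581.0, 281.0]]
top oil_can 195 138 [457.0, 239.0] [36.0, 32.0] 61.6 mean [458.0, 237.5, 208.4]
top wash_can 195 132 [556.0, 248.0] [36.0, 32.0] 64.2 mean [556.9, 247.4, 208.2]
scene tin 72 384 [536.0, 98.0] [52.0, 52.0] 69.7 mean [537.6, 98.6, 80.2]
scene tray 18 481 [539.0, -146.0] [181.0, 120.0] 57.7 mean [547.8, -141.4, 24.6]
scene tray 55 103 [494.0, -218.0] [12.0, 47.0] 55.8 mean [495.6, -216.1, 65.9]
scene bay 37 1357 [522.0, 157.0] [161.0, 252.0] 5.4 mean [533.9, 156.5, 42.0]
[[430.0, 275.0], [454.0, 24.0], [614.0, 39.0], [591.0, 290.0]]
scene oil_can 195 259 [496.0, 229.0] [37.0, 111.0] 74.3 mean [464.0, 239.9, 207.3]
scene wash_can 195 288 [560.0, 252.0] [31.0, 35.0] 44.9 mean [562.3, 250.6, 207.7]
```

>>> servo_tool(deltas=[[[-24,-18,-26],[0,0,0]],[[-48,-36,-52],[0,0,0]],[[-72,-54,-78],[0,0,0]],[[-96,-72,-104],[0,0,0]],[[-120,-90,-130],[0,0,0]]], grip=-1)

```text
t: 2.22
ee_pos: [283.0, 468.5, 316.0]
orientation: [0.501, 3.101, -0.0]
ft_force: [1.0, 0.6, 0.4]
width: 88.1
grasp_force: 0.0
```

>>> servo_tool(deltas=[[[-31,-24,0],[0,0,0]],[[-62,-48,0],[0,0,0]],[[-93,-72,0],[0,0,0]],[[-124,-96,0],[0,0,0]],[[-155,-120,0],[0,0,0]]])

```text
t: 2.63
ee_pos: [392.4, 305.4, 315.1]
orientation: [0.501, 3.101, 0.001]
ft_force: [0.9, 0.3, -0.3]
width: 87.6
grasp_force: 0.0
```

>>> servo_tool(deltas=[[[-31,-24,0],[0,0,0]],[[-62,-48,0],[0,0,0]],[[-93,-72,0],[0,0,0]],[[-124,-96,0],[0,0,0]],[[-155,-120,0],[0,0,0]]])

```text
t: 3.05
ee_pos: [501.8, 142.5, 315.1]
orientation: [0.502, 3.101, 0.0]
ft_force: [-0.1, 0.8, 0.4]
width: 87.9
grasp_force: 0.0
```

```bash
python3 - <<'E'
from h import *
im=get_image("wrist");cv2.imwrite("pics/w1.png",im["frame"])
print(np.array(im["pose"]).round(2).tolist(), tool()[0])
for q,a,b in(("tin",72,90),("bay",38,48),("oil_can",195,220),("wash_can",195,220),("tray",18,32),("tray",55,80)):
    p=slab(im,q,a,b)
    if len(p)<5: print(q,"few");continue
    c,s,ang=rect(p); print(q,len(p),np.round(c,1).tolist(),np.round(s,1).tolist(),round(ang,1),p.mean(0).round(1).tolist())
    if q=="bay": print(np.round(cv2.boxPoints((c,s,ang))).tolist())
E
```

```text
[[0.31, 0.9, 0.29, 420.69], [0.95, -0.3, -0.1, 169.31], [0.0, 0.31, -0.95, 513.77], [0.0, 0.0, 0.0, 1.0]] [505.20956876 137.70468776 315.01497711]
tin 115 [379.2, 118.5] [29.5, 59.4] 50.0 [382.7, 124.5, 75.7]
bay 2375 [513.7, 166.9] [156.7, 222.4] 9.8 [509.7, 147.9, 40.6]
[[418.0, 263.0], [456.0, 44.0], [610.0, 71.0], [572.0, 290.0]]
oil_can 963 [456.8, 239.3] [37.3, 33.5] 60.7 [456.9, 238.1, 206.6]
wash_can 789 [555.2, 249.7] [36.7, 32.4] 63.4 [554.5, 248.9, 206.0]
tray 1084 [537.7, -144.3] [177.0, 121.9] 57.7 [524.7, -151.9, 22.9]
tray 277 [491.5, -215.9] [11.0, 49.7] 56.8 [491.9, -213.9, 65.2]
```

View pics/w1.png

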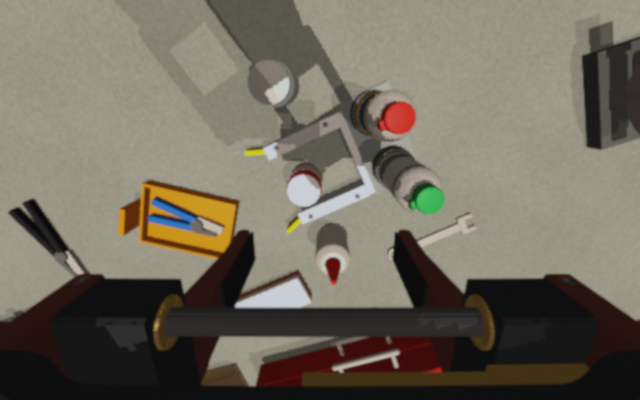

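The wrist view shows the tin at (303,187) between the rails, the red cap at (398,117), the green cap at (428,198), the bottle at (333,255), the jar at (272,82) and the tray at (188,217). It matches the top-view measurements.

```bash
cat >> h.py <<'E'
def bayfit(im,g=(518,121),yaw0=96):
    """centreline of the two rails and yaw, from points at rail-top height"""
    v,u=np.mgrid[0:400,0:640]; m=im["depth"]>0
    p=world(im,np.c_[u[m],v[m]]); p=p[(p[:,2]>37)&(p[:,2]<46)]
    best=None
    for yaw in np.arange(yaw0-5,yaw0+5.1,.25):
        a=np.radians(yaw); q=(p[:,:2]-g)@np.array([[np.cos(a),-np.sin(a)],[np.sin(a),np.cos(a)]])
        k=(abs(q[:,0])<52)&(abs(q[:,1])<95)&(abs(q[:,1])>42)
        y=q[k,1]; L=y[y>0];N=y[y<0]
        if min(len(L),len(N))<30: continue
        w=L.std()+N.std()
        if best is None or w<best[0]: best=(w,yaw,(L.mean()+N.mean())/2,np.percentile(L,[3,97]).round(1),np.percentile(N,[3,97]).round(1),len(L),len(N))
    # end stop face
    a=np.radians(best[1]); q=(p[:,:2]-g)@np.array([[np.cos(a),-np.sin(a)],[np.sin(a),np.cos(a)]])
    return best
E
python3 - <<'E'
from h import *
for n in("wrist","top","scene"):
    im=get_image(n); print(n,bayfit(im))
    v,u=np.mgrid[0:400,0:640]
    if n!="scene":
        hsv=cv2.cvtColor(im["frame"],cv2.COLOR_BGR2HSV)
        r=[x for x in finder.silhouettes("tin",im)]
        for x in r[:3]:
            p=mask_pts(im,x["mask"]);p=p[p[:,2]>75]; 
            if len(p)>9: print("tin",round(x["score"],2),rect(p))
        p=world(im,np.c_[u.ravel(),v.ravel()]); k=(p[:,2]>74)&(p[:,2]<86)&(np.hypot(p[:,0]-533,p[:,1]-98)<50); print("tin top",k.sum(),rect(p[k]))
E
```

```text
wrist (np.float64(12.955010090266436), np.float64(97.0), np.float64(-3.0036432775639277), array([50.4, 71.2]), array([-77.5, -56.4]), 859, 715)
tin 0.69 ((533.2229614257812, 97.72273254394531), (52.47529220581055, 51.976863861083984), 18.12136459350586)
tin top 837 ((533.2229614257812, 97.72273254394531), (52.47529220581055, 51.976863861083984), 18.12136459350586)
top (np.float64(12.857133567738408), np.float64(97.5), np.float64(-3.287021290094753), array([50.5, 71.1]), array([-78.3, -57.3]), 150, 211)
tin 0.61 ((524.2757568359375, 92.97080993652344), (72.06695556640625, 48.918888092041016), 26.970272064208984)
tin top 215 ((533.6065673828125, 98.3775634765625), (51.85585403442383, 49.28937530517578), 89.9451675415039)
scene (np.float64(14.7594239015087), np.float64(98.5), np.float64(-5.528507987430903), array([47.2, 70.6]), array([-80.7, -56.9]), 348, 432)
```

>>> servo_tool(deltas=[[[-20,-15,33],[0,0,0]],[[-39,-29,66],[0,0,0]],[[-39,-29,107],[0,0,0]],[[-39,-29,148],[0,0,0]],[[-39,-29,189],[0,0,0]]])

```text
t: 4.07
ee_pos: [529.1, 104.6, 124.5]
orientation: [0.502, 3.1, 0.001]
ft_force: [-0.0, -0.8, -0.4]
width: 87.8
grasp_force: 0.0
```

>>> servo_tool(deltas=[[[0,0,40],[0,0,0]],[[0,0,80],[0,0,0]],[[0,0,80],[0,0,0]]])

```text
t: 4.32
ee_pos: [523.0, 103.9, 38.8]
orientation: [-0.499, -3.089, 0.007]
ft_force: [-2.3, -1.1, -0.5]
width: 87.8
grasp_force: 0.0
```

>>> servo_tool(deltas=[[[0,0,0],[0,0,0]],[[0,0,0],[0,0,0]],[[0,0,0],[0,0,0]],[[0,0,0],[0,0,0]],[[0,0,0],[0,0,0]]], grip=1)

```text
t: 4.73
ee_pos: [530.5, 104.9, 48.1]
orientation: [0.501, 3.097, 0.002]
ft_force: [0.6, -0.1, 0.1]
width: 58.2
grasp_force: 0.0
```

>>> servo_tool(deltas=[[[0,0,0],[0,0,0]],[[0,0,0],[0,0,0]],[[0,0,-30],[0,0,0]],[[0,0,-60],[0,0,0]],[[0,0,-90],[0,0,0]]])

```text
t: 5.15
ee_pos: [528.3, 104.4, 136.6]
orientation: [-0.502, -3.1, 0.001]
ft_force: [0.1, 0.8, -0.3]
width: 24.7
grasp_force: 0.0
```

```bash
python3 - <<'E'
from h import *
im=get_image("wrist");cv2.imwrite("pics/w2.png",im["frame"]);o=ctrl.get_obs();print(o["ee_pos"],o["width"],o["grasp_force"])
for n in("wrist","scene"):
  if n!="wrist": im=get_image(n)
  for x in finder.silhouettes("tin",im)[:2]:
    p=mask_pts(im,x["mask"]); print(n,round(x["score"],2),np.percentile(p,[3,97],0).round().tolist())
E
```

```text
[532.14713194 105.10115046 142.56329488] 20.564019554408645 0.0
wrist 0.82 [[505.0, 75.0, 16.0], [556.0, 124.0, 80.0]]
scene 0.96 [[515.0, 75.0, 15.0], [564.0, 126.0, 83.0]]
```

View pics/w2.png

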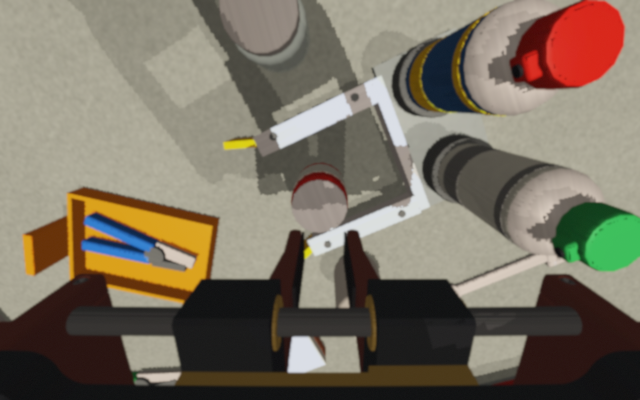

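The view shows the tin still upright in the bay at (320,195): I lifted before the fingers had closed firmly. I'll open, recentre and wait longer.

>>> servo_tool(deltas=[[[0,-3,0],[0,0,0]],[[0,-6,0],[0,0,0]],[[0,-6,0],[0,0,0]],[[0,-6,0],[0,0,0]],[[0,-6,0],[0,0,0]]], grip=-1)

```text
t: 5.77
ee_pos: [526.7, 98.7, 135.1]
orientation: [-0.502, -3.1, 0.001]
ft_force: [-0.7, 0.9, -0.2]
width: 38.5
grasp_force: 0.0
```

>>> servo_tool(deltas=[[[0,0,0],[0,0,0]],[[0,0,0],[0,0,0]],[[0,0,0],[0,0,0]],[[0,0,0],[0,0,0]],[[0,0,0],[0,0,0]]])

```text
t: 6.18
ee_pos: [527.0, 98.9, 135.8]
orientation: [0.502, 3.101, -0.0]
ft_force: [1.1, -0.1, -0.6]
width: 71.9
grasp_force: 0.0
```

>>> servo_tool(deltas=[[[-3,1,15],[0,0,0]],[[-3,1,25],[0,0,0]],[[-3,1,60],[0,0,0]],[[-3,1,94],[0,0,0]],[[-3,1,94],[0,0,0]]])

```text
t: 6.6
ee_pos: [525.4, 98.1, 36.3]
orientation: [-0.5, -3.092, 0.005]
ft_force: [-1.5, 0.5, 0.2]
width: 87.9
grasp_force: 0.0
```

>>> servo_tool(deltas=[[[0,0,0],[0,0,0]],[[0,0,0],[0,0,0]],[[0,0,0],[0,0,0]],[[0,0,0],[0,0,0]],[[0,0,0],[0,0,0]]], grip=1)

```text
t: 7.02
ee_pos: [531.3, 99.0, 43.4]
orientation: [0.501, 3.099, 0.001]
ft_force: [0.8, 1.1, -0.2]
width: 58.1
grasp_force: 0.0
```

>>> servo_tool(deltas=[[[0,0,0],[0,0,0]],[[0,0,0],[0,0,0]],[[0,0,0],[0,0,0]],[[0,0,0],[0,0,0]],[[0,0,0],[0,0,0]]])

```text
t: 7.43
ee_pos: [530.6, 96.2, 44.9]
orientation: [0.498, 3.101, -0.007]
ft_force: [-9.7, -21.0, 48.4]
width: 24.9
grasp_force: 24.5
```

```bash
python3 - <<'E'
from h import *
im=get_image("wrist");o=ctrl.get_obs();print(o["ee_pos"],o["width"],o["grasp_force"],o["ft_force"])
b=get_image("scene"); s=cv2.resize(b["frame"][150:310,290:510],(550,400),interpolation=cv2.INTER_CUBIC)
w=cv2.resize(im["frame"],(250,156)); s[:156,300:]=w;cv2.imwrite("pics/w3.png",s)
E
```

```text
[530.9856135   95.82724158  45.56074301] 21.029512292246217 27.81283574178815 [-11.58421226 -23.04915236  55.5970397 ]
```

View pics/w3.png

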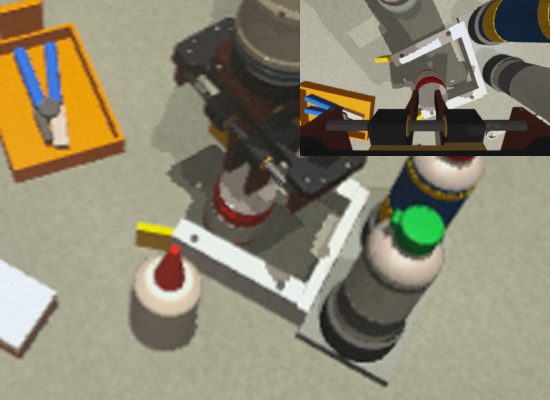

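```bash
python3 - <<'E'
from h import *
P,M=tool()
for n in("wrist","scene","top"):
    im=get_image(n)
    if n=="wrist": cv2.imwrite("pics/w4.png",cv2.resize(im["frame"][150:360,180:480],(750,525),interpolation=cv2.INTER_CUBIC))
    for x in finder.silhouettes("tin",im)[:1]:
        p=mask_pts(im,x["mask"]);t=p[p[:,2]>70]
        print(n,round(x["score"],2),np.percentile(p,[3,97],0).round().tolist(),"top",len(t),rect(t) if len(t)>5 else "", np.percentile(p[:,2],[50,90,99]))
E
```

```text
wrist 0.66 [[455.0, -231.0, 1.0], [623.0, -44.0, 24.0]] top 21 ((482.73681640625, 47.493309020996094), (38.394439697265625, 6.737083911895752), 55.745811462402344) [ 8.7124994  23.26626107 24.55085623]
scene 0.97 [[524.0, 80.0, 11.0], [569.0, 134.0, 87.0]] top 369 ((546.4306030273438, 109.66048431396484), (44.66899490356445, 56.15353775024414), 24.95357894897461) [76.83456614 84.96885229 90.74892709]
top 0.66 [[542.0, 230.0, 191.0], [572.0, 266.0, 213.0]] top 145 ((561.865234375, 251.01437377929688), (40.58344650268555, 37.50191879272461), 33.90253448486328) [208.32935201 211.77229754 214.45332343]
```

View pics/w4.png

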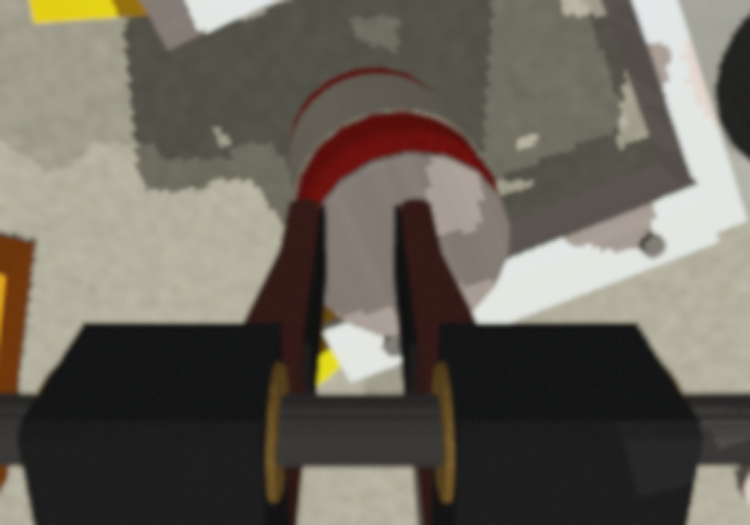

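The crop shows the tin leaning toward +x/+y. The left fingertip (305,205) is at its left edge and the right one (415,205) appears over its top, so the fingers are not straddling it. I'll check the tip depths.

```bash
python3 - <<'E'
from h import *
im=get_image("wrist")
px=[(x,y) for y in (228,234,240,250,265) for x in (300,303,328,344,348)]
for p in px: print(p, world(im,[p]).round().tolist(), end=" ")
E
```

```text
(300, 228) [[518.0, 88.0, 82.0]] (303, 228) [[519.0, 89.0, 81.0]] (328, 228) [[523.0, 104.0, 81.0]] (344, 228) [[527.0, 114.0, 81.0]] (348, 228) [[529.0, 116.0, 78.0]] (300, 234) [[521.0, 86.0, 83.0]] (303, 234) [[522.0, 88.0, 82.0]] (328, 234) [[523.0, 104.0, 90.0]] (344, 234) [[531.0, 112.0, 79.0]] (348, 234) [[532.0, 115.0, 79.0]] (300, 240) [[525.0, 85.0, 82.0]] (303, 240) [[526.0, 86.0, 81.0]] (328, 240) [[523.0, 104.0, 98.0]] (344, 240) [[535.0, 111.0, 80.0]] (348, 240) [[536.0, 113.0, 80.0]] (300, 250) [[532.0, 82.0, 81.0]] (303, 250) [[533.0, 84.0, 82.0]] (328, 250) [[523.0, 104.0, 110.0]] (344, 250) [[543.0, 109.0, 78.0]] (348, 250) [[543.0, 111.0, 80.0]] (300, 265) [[544.0, 78.0, 80.0]] (303, 265) [[518.0, 92.0, 126.0]] (328, 265) [[522.0, 104.0, 126.0]] (344, 265) [[526.0, 111.0, 124.0]] (348, 265) [[554.0, 108.0, 79.0]]
```

>>> servo_tool(deltas=[[[0,0,0],[0,0,0]],[[0,0,0],[0,0,0]],[[0,0,0],[0,0,0]]], grip=-1)

```text
t: 8.13
ee_pos: [531.8, 99.1, 42.7]
orientation: [0.501, 3.098, 0.002]
ft_force: [1.0, -0.6, 3.7]
width: 17.0
grasp_force: 2.2
```

>>> servo_tool(deltas=[[[0,0,0],[0,0,0]],[[0,0,0],[0,0,0]],[[0,0,0],[0,0,0]],[[0,0,-30],[0,0,0]],[[0,0,-60],[0,0,0]]])

```text
t: 8.55
ee_pos: [527.8, 98.6, 100.5]
orientation: [-0.501, -3.096, 0.003]
ft_force: [1.2, -0.3, 0.7]
width: 50.3
grasp_force: 0.0
```

>>> servo_tool(deltas=[[[0,0,-40],[0,0,0]],[[0,0,-60],[0,0,0]],[[0,0,-60],[0,0,0]],[[0,0,-60],[0,0,0]]])

```text
t: 8.88
ee_pos: [530.4, 99.0, 162.4]
orientation: [0.501, 3.1, 0.001]
ft_force: [0.2, -0.4, -0.2]
width: 77.0
grasp_force: 0.0
```

```bash
python3 - <<'E'
from h import *
P,M=tool();o=ctrl.get_obs();print(P,o["width"])
im=get_image("wrist")
v,u=np.mgrid[0:400,0:640]; m=im["depth"]>0
p=world(im,np.c_[u[m],v[m]]); q=(p-P)@M  # tool frame
for s in(-1,1):
    k=(abs(q[:,0])<25)&(s*q[:,1]>3)&(s*q[:,1]<75)&(q[:,2]<20)&(q[:,2]>-90)
    print(s,k.sum(),np.percentile(q[k],[1,50,99],0).round().tolist())
i=get_image("scene")
for x in finder.silhouettes("tin",i)[:1]+finder.silhouettes("tin",im)[:1]:
    for I in(i,im):
        t=mask_pts(I,x["mask"]);t=t[t[:,2]>70]
        if len(t)>50: print(rect(t),np.linalg.lstsq(np.c_[t[:,:2]-t[:,:2].mean(0),np.ones(len(t))],t[:,2],rcond=None)[0])
E
```

```text
[530.37819755  98.99950754 162.3644111 ] 77.02534965867744
-1 1941 [[-9.0, -49.0, -90.0], [10.0, -39.0, -71.0], [13.0, -38.0, -38.0]]
1 1941 [[-9.0, 38.0, -90.0], [10.0, 39.0, -71.0], [13.0, 49.0, -38.0]]
((536.2449340820312, 98.6081314086914), (54.06299591064453, 52.48218536376953), 83.97705078125) [-9.21170670e-02 -1.97144516e-02  7.95740386e+01]
((536.0401611328125, 138.50827026367188), (4.997799873352051, 13.830181121826172), 46.40009689331055) [ -1.29725275  -1.23089511 205.64967684]
((532.9168701171875, 97.86158752441406), (52.55398178100586, 52.524295806884766), 87.67890930175781) [ 2.41910526e-02 -6.00906243e-03  7.84396722e+01]
```

The fingertips really sit about 38 mm behind the reported TCP: the depth image shows it, and the fingers touched the tin's top at TCP z≈43. So my grasps closed above the tin. It is upright again at (533,98), so I'll redo the grasp 35 mm lower and allow for the offset from here on.

>>> servo_tool(deltas=[[[-3,0,30],[0,0,0]],[[-3,0,65],[0,0,0]],[[-3,0,100],[0,0,0]],[[-3,0,130],[0,0,0]],[[-3,0,150],[0,0,0]]])

```text
t: 9.5
ee_pos: [530.1, 97.4, 7.6]
orientation: [-0.501, -3.096, 0.003]
ft_force: [-1.1, 0.2, 0.1]
width: 88.2
grasp_force: 0.0
```

>>> servo_tool(deltas=[[[0,0,0],[0,0,0]],[[0,0,0],[0,0,0]],[[0,0,0],[0,0,0]],[[0,0,0],[0,0,0]],[[0,0,0],[0,0,0]]], grip=1)

```text
t: 9.92
ee_pos: [534.1, 98.1, 13.2]
orientation: [0.501, 3.099, 0.001]
ft_force: [-0.5, -0.8, 0.6]
width: 57.9
grasp_force: 7.0
```

>>> servo_tool(deltas=[[[0,0,0],[0,0,0]],[[0,0,0],[0,0,0]],[[0,0,0],[0,0,0]]])

```text
t: 10.17
ee_pos: [534.1, 98.0, 13.1]
orientation: [0.501, 3.099, 0.001]
ft_force: [-0.2, -1.2, 8.0]
width: 57.2
grasp_force: 30.0
```

>>> servo_tool(deltas=[[[0,0,-25],[0,0,0]],[[0,0,-55],[0,0,0]],[[0,0,-80],[0,0,0]],[[12,-26,-80],[0,0,0]],[[26,-56,-80],[0,0,0]]])

```text
t: 10.58
ee_pos: [493.1, 53.5, 94.0]
orientation: [0.498, 3.096, 0.002]
ft_force: [-0.2, 0.0, -1.5]
width: 57.3
grasp_force: 30.0
```

>>> servo_tool(deltas=[[[15,-33,0],[0,0,0]],[[30,-66,0],[0,0,0]],[[45,-95,0],[0,0,0]],[[57,-117,0],[0,0,0]],[[57,-117,0],[0,0,0]]])

```text
t: 11.0
ee_pos: [395.2, -41.7, 91.6]
orientation: [-0.505, -3.097, 0.001]
ft_force: [0.1, 0.7, -0.4]
width: 57.4
grasp_force: 30.0
```

>>> servo_tool(deltas=[[[0,0,30],[0,0,0]],[[0,0,55],[0,0,0]],[[0,0,72],[0,0,0]],[[0,0,78],[0,0,0]],[[0,0,79],[0,0,0]]])

```text
t: 11.42
ee_pos: [399.4, -40.0, 12.2]
orientation: [-0.501, -3.1, 0.0]
ft_force: [0.3, -0.4, -1.7]
width: 56.9
grasp_force: 30.0
```

>>> servo_tool(deltas=[[[0,0,0],[0,0,0]],[[0,0,0],[0,0,0]]])

```text
t: 11.58
ee_pos: [400.4, -40.0, 13.2]
orientation: [0.501, 3.1, 0.0]
ft_force: [-0.6, -0.5, -1.2]
width: 57.4
grasp_force: 30.0
```

>>> servo_tool(deltas=[[[0,0,1],[0,0,0]],[[0,0,1],[0,0,0]],[[0,0,1],[0,0,0]],[[0,0,1],[0,0,0]],[[0,0,1],[0,0,0]]], grip=-1)

```text
t: 12.0
ee_pos: [399.9, -40.1, 12.0]
orientation: [0.502, 3.101, 0.0]
ft_force: [-0.0, -0.3, -0.1]
width: 86.3
grasp_force: 0.0
```

>>> servo_tool(deltas=[[[0,0,-25],[0,0,0]],[[0,0,-60],[0,0,0]],[[0,0,-85],[0,0,0.08]],[[0,0,-85],[0,0,0.16]],[[0,0,-85],[0,0,0.243]]])

```text
t: 12.42
ee_pos: [401.2, -40.3, 98.5]
orientation: [0.879, 3.012, 0.001]
ft_force: [-0.8, -0.6, -0.4]
width: 87.8
grasp_force: 0.0
```

```bash
python3 - <<'E'
from h import *
P,M=tool();print(P,np.degrees(np.arctan2(M[1,1],M[0,1])))
im=get_image("wrist")
for q,a,b in(("tray",18,32),("tray",55,80)):
    p=slab(im,q,a,b); print(q,len(p),rect(p) if len(p)>5 else"",p.mean(0))
print(totool([491.5-P[0],-216.5-P[1],0]))
i=get_image("scene");t=slab(i,"tin",0,200);print("tin",np.percentile(t,[3,97],0).round())
E
```

```text
[401.16927748 -40.29023593  98.54927477] 57.46976020580917
tray 2412 ((539.8344116210938, -141.67852783203125), (171.1199951171875, 122.18795013427734), 57.604427337646484) [ 535.79374466 -139.52124985   22.44361461]
tray 588 ((491.238525390625, -216.58799743652344), (10.67878246307373, 51.340293884277344), 57.776859283447266) [ 489.10709221 -213.61934733   65.79998586]
[-170.3 -101.     0. ]
tin [[377. -66.   1.]
 [431. -12.  83.]]
```

>>> servo_tool(deltas=[[[-34,-20,0],[0,0,0]],[[-68,-40,0],[0,0,0]],[[-102,-60,0],[0,0,0]],[[-136,-80,0],[0,0,0]],[[-170,-101,0],[0,0,0]]])

```text
t: 13.08
ee_pos: [489.7, -217.9, 96.1]
orientation: [-0.871, -3.017, -0.0]
ft_force: [-0.1, 0.1, 0.6]
width: 87.7
grasp_force: 0.0
```

>>> servo_tool(deltas=[[[0,0,0],[0,0,0]],[[0,0,25],[0,0,0]],[[0,0,60],[0,0,0]],[[0,0,85],[0,0,0]],[[0,0,98],[0,0,0]]])

```text
t: 13.5
ee_pos: [487.0, -215.2, -4.6]
orientation: [-0.87, -3.013, -0.001]
ft_force: [0.1, 0.5, 0.1]
width: 88.1
grasp_force: 0.0
```

>>> servo_tool(deltas=[[[0,0,0],[0,0,0]],[[0,0,0],[0,0,0]],[[0,0,0],[0,0,0]],[[0,0,0],[0,0,0]],[[0,0,0],[0,0,0]]], grip=1)

```text
t: 13.92
ee_pos: [490.3, -216.6, -0.0]
orientation: [0.873, 3.016, -0.001]
ft_force: [-1.1, 0.5, 0.1]
width: 57.5
grasp_force: 0.0
```

>>> servo_tool(deltas=[[[0,0,0],[0,0,0]],[[0,0,0],[0,0,0]],[[0,0,0],[0,0,0]],[[0,0,0],[0,0,0]],[[0,0,0],[0,0,0]]])

```text
t: 14.33
ee_pos: [489.5, -216.4, -1.1]
orientation: [0.874, 3.017, -0.0]
ft_force: [-0.1, 0.8, 0.3]
width: 24.9
grasp_force: 0.0
```

>>> servo_tool(deltas=[[[0,0,0],[0,0,0]],[[0,0,0],[0,0,0]],[[0,0,0],[0,0,0]]])

```text
t: 14.58
ee_pos: [489.4, -216.3, -1.2]
orientation: [-0.874, -3.017, -0.0]
ft_force: [-0.4, 1.1, -0.1]
width: 9.9
grasp_force: 30.0
```

>>> servo_tool(deltas=[[[-3,6,0],[0,0,-0.04]],[[-6,14,0],[0,0,-0.11]],[[-9,22,0],[0,0,-0.18]],[[-12,30,0],[0,0,-0.25]],[[-14,37,0],[0,0,-0.32]]])

```text
t: 15.0
ee_pos: [522.3, -192.9, -1.2]
orientation: [0.378, 3.117, -0.001]
ft_force: [3.4, -2.3, -2.0]
width: 10.4
grasp_force: 30.0
```

```bash
cat > st.py <<'E'
from h import *
P,M=tool();o=ctrl.get_obs();ty=np.degrees(np.arctan2(M[1,1],M[0,1]))
O=np.array([521,122.]);a=np.radians(97);B=np.array([[np.cos(a),-np.sin(a)],[np.sin(a),np.cos(a)]])
print("t",round(o["t"],2),"P",P.round(1),"yaw",ty.round(2),"grip in bay",((P[:2]-O)@B).round(1),"ft",np.round(o["ft_force"],1),"w",round(o["width"],1))
im=get_image("top"); p=slab(im,"tray",14,32)
if len(p): c,s,ang=rect(p); print("tray top",len(p),np.round(c,1),np.round(s,1),round(ang,2),"bay frame",((np.array(c)-O)@B).round(1), p[:,2].mean().round(1))
import sys
if len(sys.argv)>3: print("d tool",totool([float(sys.argv[1])-P[0],float(sys.argv[2])-P[1],0]),"turn",round(-np.radians(float(sys.argv[3])-ty),3))
E
python3 st.py 556.3 -165.8 97
```

```text
t 15.0 P [ 522.3 -192.9   -1.2] yaw 76.18 grip in bay [-312.7   37. ] ft [ 3.4 -2.3 -2. ] w 10.4
tray top 207 [552.7 -83.4] [126.  120.4] 75.78 bay frame [-207.8   -6.4] 24.1
d tool [-26.5  34.5   0. ] turn -0.363
```

>>> servo_tool(deltas=[[[-5,7,0],[0,0,-0.07]],[[-10,14,0],[0,0,-0.15]],[[-16,21,0],[0,0,-0.23]],[[-22,29,0],[0,0,-0.31]],[[-26,34,0],[0,0,-0.363]]])

```text
t: 15.52
ee_pos: [554.7, -166.0, -1.3]
orientation: [-0.189, 3.136, -0.001]
ft_force: [0.1, -3.6, 0.5]
width: 9.8
grasp_force: 30.0
```

>>> servo_tool(deltas=[[[0,0,0],[0,0,0]],[[0,0,0],[0,0,0]]])

```text
t: 15.68
ee_pos: [554.4, -165.8, -1.3]
orientation: [-0.183, 3.136, 0.0]
ft_force: [2.4, 1.0, -0.3]
width: 9.5
grasp_force: 30.0
```

```bash
python3 st.py 556.3 -165.8 97; python3 - <<'E'
from h import *
P,M=tool()
im=get_image("wrist"); print(bayfit(im,(521,122),97)); cv2.imwrite("pics/w5.png",im["frame"])
p=slab(im,"tray",18,32); c,s,a=rect(p);print("tray wrist",len(p),c,s,a)
# nose edge sides: points ahead
v,u=np.mgrid[0:400,0:640];m=im["depth"]>0;p=world(im,np.c_[u[m],v[m]]);a=np.radians(97)
E
```

```text
t 15.68 P [ 554.4 -165.8   -1.3] yaw 96.67 grip in bay [-289.7    1.9] ft [ 2.4  1.  -0.3] w 9.5
tray top 170 [545.1 -52.4] [120.4 127.5] 5.55 bay frame [-176.    -2.6] 24.6
d tool [-1.8 -0.3  0. ] turn -0.006Traceback (most recent call last):
  File "<stdin>", line 3, in <module>
  File "h.py", line 37, in bayfit
    a=np.radians(best[1]); q=(p[:,:2]-g)@np.array([[np.cos(a),-np.sin(a)],[np.sin(a),np.cos(a)]])
                 ~~~~^^^
TypeError: 'NoneType' object is not subscriptable
```

```bash
python3 - <<'E'
from h import *
for n in("top","scene"):
    im=get_image(n)
    for g in((521,122),(523,122)):
        print(n,bayfit(im,g,97))
    p=slab(im,"tray",18,32); c,s,a=rect(p);print("tray",n,len(p),c,s,a)
cv2.imwrite("pics/s5.png",cv2.resize(im["frame"][100:300,250:500],(750,600),interpolation=cv2.INTER_CUBIC))
E
```

```text
top (np.float64(12.746942071561339), np.float64(96.75), np.float64(-0.5111329251052474), array([53.2, 73.7]), array([-75. , -54.2]), 209, 202)
top (np.float64(12.76234697193483), np.float64(97.0), np.float64(1.4566649696025067), array([55.2, 75.7]), array([-73.1, -52.1]), 210, 202)
tray top 137 (544.6508178710938, -53.711280822753906) (119.3272705078125, 128.40713500976562) 6.925022602081299
scene (np.float64(13.941334435285611), np.float64(96.75), np.float64(-2.503022517251072), array([51.3, 73.3]), array([-77., -55.]), 348, 419)
scene (np.float64(13.944415147938585), np.float64(96.75), np.float64(-0.5265651110214478), array([53.3, 75.3]), array([-75., -53.]), 348, 420)
tray scene 569 (548.39794921875, -81.02284240722656) (124.0226058959961, 181.11595153808594) 6.783451080322266
```

View pics/s5.png

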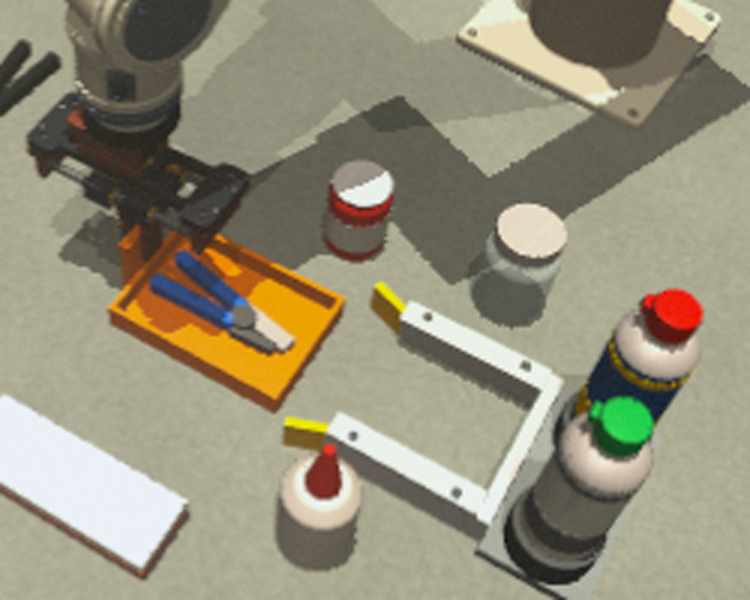

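The scene crop shows the tray square in front of the mouth (225,320) with the blue secateurs lying in it, and the tin standing clear at (360,210). I'll push straight in.

>>> servo_tool(deltas=[[[0,8,0],[0,0,0]],[[0,18,0],[0,0,0]],[[0,30,0],[0,0,0]],[[0,42,0],[0,0,0]],[[0,52,0],[0,0,0]]])

```text
t: 16.45
ee_pos: [547.7, -112.7, -1.2]
orientation: [0.188, -3.135, 0.0]
ft_force: [0.7, -2.7, -2.0]
width: 10.0
grasp_force: 30.0
```

>>> servo_tool(deltas=[[[0,8,0],[0,0,0]],[[0,16,0],[0,0,0]],[[0,24,0],[0,0,0]],[[0,32,0],[0,0,0]],[[0,40,0],[0,0,0]]])

```text
t: 16.87
ee_pos: [543.4, -73.7, -1.2]
orientation: [0.187, -3.136, 0.0]
ft_force: [0.3, -2.8, -1.5]
width: 9.9
grasp_force: 30.0
```

```bash
python3 st.py 536 12 96.8
```

```text
t 16.87 P [543.4 -73.7  -1.2] yaw 96.84 grip in bay [-196.9    1.6] ft [ 0.3 -2.8 -1.5] w 9.9
tray top 73 [535.1  63. ] [ 87.7 123. ] 85.11 bay frame [-60.3  -6.8] 24.1
d tool [-2.9 85.9  0.1] turn 0.001
```

>>> servo_tool(deltas=[[[0,10,0],[0,0,0]],[[0,20,0],[0,0,0]],[[0,30,0],[0,0,0]],[[0,40,0],[0,0,0]],[[0,48,0],[0,0,0]]])

```text
t: 17.38
ee_pos: [537.5, -25.7, -1.2]
orientation: [0.188, -3.136, -0.0]
ft_force: [0.7, -4.9, -1.9]
width: 9.5
grasp_force: 30.0
```

>>> servo_tool(deltas=[[[0,7,0],[0,0,0]],[[0,14,0],[0,0,0]],[[0,20,0],[0,0,0]],[[0,26,0],[0,0,0]],[[0,31,0],[0,0,0]]])

```text
t: 17.8
ee_pos: [533.9, 4.6, -1.3]
orientation: [0.187, -3.136, -0.0]
ft_force: [0.6, -3.5, -1.5]
width: 9.8
grasp_force: 30.0
```

>>> servo_tool(deltas=[[[0,3,0],[0,0,0]],[[0,6,0],[0,0,0]],[[0,6,0],[0,0,0]]])

```text
t: 18.05
ee_pos: [533.3, 10.7, -1.2]
orientation: [0.187, -3.136, -0.001]
ft_force: [-0.5, 2.6, -1.4]
width: 9.6
grasp_force: 30.0
```

>>> servo_tool(deltas=[[[0,2,0],[0,0,0]],[[0,4,0],[0,0,0]],[[0,4,0],[0,0,0]]])

```text
t: 18.3
ee_pos: [532.9, 14.1, -1.2]
orientation: [0.187, -3.136, -0.0]
ft_force: [-0.1, -1.1, -2.3]
width: 10.0
grasp_force: 30.0
```

>>> servo_tool(deltas=[[[0,2,0],[0,0,0]],[[0,4,0],[0,0,0]],[[0,4,0],[0,0,0]]])

```text
t: 18.55
ee_pos: [531.6, 15.0, -1.1]
orientation: [0.188, -3.134, 0.005]
ft_force: [-3.0, -22.2, 2.8]
width: 9.9
grasp_force: 30.0
```

>>> servo_tool(deltas=[[[0,2,0],[0,0,0]],[[0,3,0],[0,0,0]],[[0,3,0],[0,0,0]]])

```text
t: 18.8
ee_pos: [531.4, 15.1, -0.8]
orientation: [0.189, -3.134, 0.01]
ft_force: [-4.1, -41.3, 5.3]
width: 9.8
grasp_force: 30.1
```

>>> servo_tool(deltas=[[[0,-3,0],[0,0,0]],[[0,-6,0],[0,0,0]],[[0,-6,0],[0,0,0]]])

```text
t: 19.05
ee_pos: [532.6, 14.3, -1.3]
orientation: [0.186, -3.136, -0.0]
ft_force: [0.4, -4.1, -2.3]
width: 9.9
grasp_force: 30.0
```

>>> servo_tool(deltas=[[[0,0,0],[0,0,0]],[[0,0,0],[0,0,0]],[[0,0,0],[0,0,0]],[[0,0,0],[0,0,0]]], grip=-0.3)

```text
t: 19.38
ee_pos: [533.0, 15.4, -1.1]
orientation: [-0.188, 3.136, 0.0]
ft_force: [-0.0, -0.1, 0.3]
width: 33.1
grasp_force: 0.0
```

>>> servo_tool(deltas=[[[0,0,0],[0,0,0]],[[0,0,-25],[0,0,0]],[[0,0,-60],[0,0,0]],[[0,0,-100],[0,0,0]],[[0,0,-140],[0,0,0]]])

```text
t: 19.8
ee_pos: [532.0, 15.1, 139.9]
orientation: [0.188, -3.134, -0.0]
ft_force: [-0.2, -0.1, -0.3]
width: 56.8
grasp_force: 0.0
```

>>> servo_tool(deltas=[[[0,0,-40],[0,0,0]],[[0,0,-80],[0,0,0]],[[0,0,-120],[0,0,0]],[[0,0,-160],[0,0,0]],[[0,0,-160],[0,0,0]]], grip=1)

```text
t: 20.22
ee_pos: [537.0, 15.2, 307.3]
orientation: [-0.187, 3.122, -0.001]
ft_force: [1.1, 0.3, -0.2]
width: 27.7
grasp_force: 0.0
```

```bash
python3 st.py 536 12 96.8; python3 - <<'E'
from h import *
P,M=tool()
for n in("wrist","scene","top"):
    im=get_image(n)
    if n=="wrist": cv2.imwrite("pics/w6.png",im["frame"])
    if n!="scene": print(n,bayfit(im,(521,122),97))
    p=slab(im,"tray",14,32)
    if len(p)>5: print("tray",n,len(p),rect(p))
    p=slab(im,"oil_cap_top",204,216)
    if len(p)>5:print("cap",n,len(p),rect(p),p.mean(0))
    p=slab(im,"oil_can",204,216)
    if len(p)>5:print("can",n,len(p),rect(p),p.mean(0))
E
```

```text
t 20.22 P [537.   15.2 307.3] yaw 96.85 grip in bay [-108.    -2.8] ft [ 1.1  0.3 -0.2] w 27.7
tray top 33 [489.4  76.1] [104.7  31.7] 86.67 bay frame [-41.7  36.9] 22.5
d tool [ 1.3 -3.1 -0. ] turn 0.001
wrist (np.float64(12.944876807456495), np.float64(96.25), np.float64(0.06437728213513338), array([53.6, 74.3]), array([-74.9, -53.3]), 971, 796)
tray wrist 760 ((524.6270751953125, 100.38070678710938), (119.91685485839844, 179.43557739257812), 6.715529918670654)
cap wrist 826 ((458.193359375, 239.63706970214844), (32.72015380859375, 31.589954376220703), 46.70656204223633) [457.53430367 238.07764564 207.5766166 ]
can wrist 843 ((457.87445068359375, 239.31683349609375), (33.39829635620117, 31.853879928588867), 57.57075119018555) [457.56442188 238.46777026 207.57477244]
tray scene 542 ((528.9814453125, 100.97076416015625), (130.9608612060547, 183.11036682128906), 8.954519271850586)
cap scene 208 ((458.98626708984375, 239.7856903076172), (35.665504455566406, 34.0469856262207), 58.12065124511719) [461.06684818 240.63201333 209.33067661]
can scene 198 ((498.55828857421875, 243.5041046142578), (109.73441314697266, 37.740413665771484), 7.484073162078857) [462.32030658 240.50797015 209.28642331]Traceback (most recent call last):
  File "<stdin>", line 6, in <module>
  File "h.py", line 37, in bayfit
    a=np.radians(best[1]); q=(p[:,:2]-g)@np.array([[np.cos(a),-np.sin(a)],[np.sin(a),np.cos(a)]])
                 ~~~~^^^
TypeError: 'NoneType' object is not subscriptable
```

View pics/w6.png

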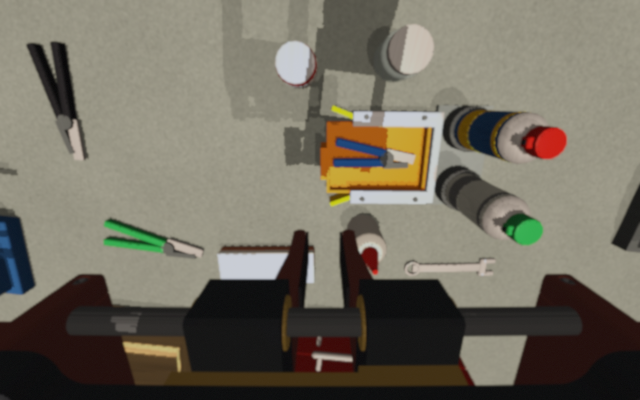

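The wrist view shows the tray home in the bay with the secateurs in it (375,153), the tin standing at (296,63), and the red cap at (545,142). Measured tray and cap positions agree with the bay geometry. Moving over the red cap now.

>>> servo_tool(deltas=[[[8,38,0],[0,0,0]],[[16,77,0],[0,0,0]],[[24,116,0],[0,0,0]],[[32,155,0],[0,0,0]],[[40,194,0],[0,0,0]]])

```text
t: 21.18
ee_pos: [469.2, 204.2, 298.6]
orientation: [0.186, -3.136, 0.0]
ft_force: [1.1, 1.2, -0.6]
width: 0.4
grasp_force: 0.0
```

>>> servo_tool(deltas=[[[8,37,0],[0,0,0]],[[8,37,30],[0,0,0]],[[8,37,60],[0,0,0]],[[8,37,75],[0,0,0]],[[8,37,75],[0,0,0]]])

```text
t: 21.6
ee_pos: [455.1, 237.8, 220.1]
orientation: [0.188, -3.13, 0.004]
ft_force: [-0.2, -0.2, 0.9]
width: 0.5
grasp_force: 0.0
```

```bash
python3 - <<'E'
from h import *
P,M=tool();o=ctrl.get_obs();print(P,o["width"],totool([458.3-P[0],239.5-P[1],0]))
im=get_image("wrist");cv2.imwrite("pics/w7.png",im["frame"])
v,u=np.mgrid[0:400,0:640]; m=im["depth"]>0
p=world(im,np.c_[u[m],v[m]]); q=(p-P)@M
k=(abs(q[:,0])<25)&(abs(q[:,1])<20)&(q[:,2]<-20)&(q[:,2]>-80)
print(k.sum(),np.percentile(q[k],[1,50,99],0).round(1).tolist())
p=slab(im,"oil_cap_top",204,216)
if len(p)>5:print("cap",len(p),rect(p))
E
```

```text
[455.11017577 237.78522391 220.09514957] 0.4920882695527059 [-3.4  1.3 -0. ]
1374 [[9.9, -9.9, -79.8], [11.8, -0.0, -64.3], [12.6, 10.4, -37.8]]
cap 1059 ((453.9045104980469, 238.60177612304688), (37.169403076171875, 26.08964729309082), 87.94896697998047)
```

View pics/w7.png

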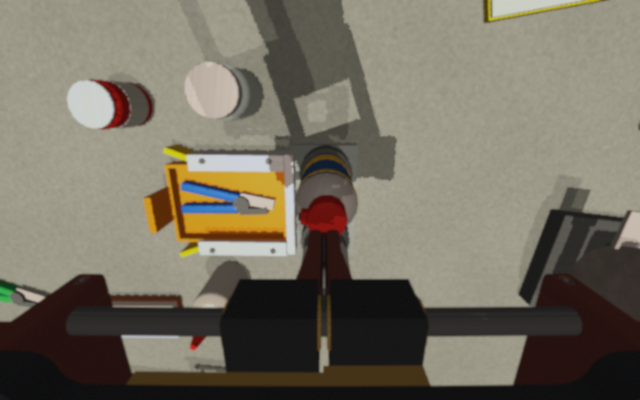

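The wrist view shows the shut fingers over the red cap (323,215), with the tray home. Pressing now.

>>> servo_tool(deltas=[[[0,0,15],[0,0,0]],[[0,0,30],[0,0,0]],[[0,0,42],[0,0,0]],[[0,0,48],[0,0,0]],[[0,0,48],[0,0,0]]])

```text
t: 22.12
ee_pos: [457.9, 238.4, 175.9]
orientation: [0.186, -3.136, 0.0]
ft_force: [-0.2, 0.3, -0.1]
width: 0.0
grasp_force: 0.0
```

>>> servo_tool(deltas=[[[0,0,2],[0,0,0]],[[0,0,4],[0,0,0]],[[0,0,4],[0,0,0]]])

```text
t: 22.37
ee_pos: [458.2, 238.7, 172.4]
orientation: [-0.187, 3.135, 0.001]
ft_force: [0.1, 0.4, 0.4]
width: 0.6
grasp_force: 0.0
```

>>> servo_tool(deltas=[[[0,0,2],[0,0,0]],[[0,0,4],[0,0,0]],[[0,0,5],[0,0,0]],[[0,0,5],[0,0,0]]])

```text
t: 22.7
ee_pos: [458.3, 238.8, 167.3]
orientation: [-0.187, 3.135, 0.001]
ft_force: [-0.9, -0.7, 6.1]
width: 0.6
grasp_force: 3.1
```

>>> servo_tool(deltas=[[[0,0,2],[0,0,0]],[[0,0,3],[0,0,0]],[[0,0,3],[0,0,0]],[[0,0,3],[0,0,0]]])

```text
t: 23.03
ee_pos: [458.4, 238.9, 165.3]
orientation: [-0.187, 3.134, 0.001]
ft_force: [-3.2, -1.6, 14.1]
width: 0.6
grasp_force: 7.0
```

Over 8 N, so the cap is right down. Hold briefly, then release and withdraw.

>>> servo_tool(deltas=[[[0,0,0],[0,0,0]],[[0,0,0],[0,0,0]],[[0,0,0],[0,0,0]]])

```text
t: 23.28
ee_pos: [458.4, 238.9, 165.3]
orientation: [-0.187, 3.134, 0.001]
ft_force: [-3.4, -2.8, 13.9]
width: 0.6
grasp_force: 7.0
```

>>> servo_tool(deltas=[[[0,0,-5],[0,0,0]],[[0,0,-15],[0,0,0]],[[0,0,-45],[0,0,0]],[[0,0,-80],[0,0,0]],[[0,0,-100],[0,0,0]]])

```text
t: 23.7
ee_pos: [458.4, 239.0, 267.0]
orientation: [-0.187, 3.134, 0.002]
ft_force: [0.8, 0.8, 0.2]
width: 0.1
grasp_force: 0.0
```

>>> servo_tool(deltas=[[[0,0,0],[0,0,0]],[[0,0,0],[0,0,0]],[[0,0,0],[0,0,0]]])

```text
t: 23.95
ee_pos: [457.0, 238.2, 262.9]
orientation: [0.187, -3.135, 0.001]
ft_force: [-0.3, 0.5, -0.5]
width: 0.6
grasp_force: 0.0
```

```bash
python3 - <<'E'
from h import *
im=get_image("scene")
for q,a,b in(("oil_cap_top",190,230),("tray",14,32),("tin",70,95)):
    p=slab(im,q,a,b); print(q,len(p),rect(p) if len(p)>5 else "",np.percentile(p,95,0).round(1) if len(p) else "")
w=get_image("wrist"); p=slab(w,"tray",14,32); print(rect(p)); print("bay",bayfit(w,(521,122),97)); p=slab(w,"pruner",3,60);print(rect(p),p[:,2].max())
E
```

```text
oil_cap_top 292 ((461.64007568359375, 240.27833557128906), (31.23224639892578, 40.24335479736328), 34.25242233276367) [475.5 255.1 211.4]
tray 509 ((525.9135131835938, 99.96112060546875), (122.3591079711914, 180.4604949951172), 6.701519966125488) [590.7 188.6  28.2]
tin 290 ((402.2850341796875, -39.238426208496094), (51.084529876708984, 53.40253829956055), 81.4610824584961) [426.3 -15.9  82.8]
((524.4130859375, 100.5582504272461), (120.07521057128906, 176.2725067138672), 6.804109573364258)
bay (np.float64(13.057058031161345), np.float64(96.0), np.float64(0.15462537357844397), array([53.4, 74.5]), array([-74.6, -53.3]), 1051, 823)
((530.8353881835938, 99.73674774169922), (136.0543212890625, 52.13473129272461), 84.44852447509766) 21.87590909807267
```

```bash
python3 -c "
from workcell import close_job
print(close_job())"
```

```text
the job is handed in; nothing more can be done
None
```

The job is handed in and no verdict came back: at my last check the tin stood upright on the bench, clear of the tray, the tray was home with its secateurs in it, and the red cap was back up after one full press (about 14 N); two early grasps closed above the tin because the fingertips sit about 38 mm behind the reported tool point, and the second pressed on the tin and tilted it for a moment.

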